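# Reset the fence of the green-lever heel jig

## Robot

A 7-joint arm with a two-finger parallel gripper is mounted at the origin on a cart in front of the work surface, level with it; the furniture and walls round the work are solid. World frame = base frame: x ahead of the robot, y to its left, z up, the work surface at z = 0. Lengths are in m, angles in rad, forces in N, time in s.
With the tool pointing down it reaches from about 0.35 to 0.9 m from the base axis. Payload 8.1 kg.
Tool frame: the origin (TCP) lies at the very end of the fingers, on their centre line; the grasp point (between the pads) lies arm.hold_point_z behind it (arm.hold_point_z is the distance from the TCP to the grasp point, in m); z points along the fingers, y is the line along which they close (so a half turn about z gives the same grasp; the last joint's range is limited). The gripper opens to 92 mm and grips with 3 to 60 N. Pads are 19 mm wide; open, the fingers measure 130 mm over their backs; the gripper's body (75 mm by 190 mm) begins 47 mm behind the grasp point.
Start: joints at [-1.452, 0.434, 0.025, 1.573, -0.012, 1.134, -0.075], TCP at [0.138, 0.61, 0.227] pointing down, gripper open.
Joint ranges: [-2.62, 2.62], [-0.44, 2.09], [-1.27, 1.32], [0.08, 2.57], [-1.32, 4.46], [0.12, 2], [-2.74, 2.74]. Speed limits (rad/s): [2.22, 2.22, 3.01, 3.01, 3.14, 3.14, 3.14].

## Interface

Orientations are given as a rotation vector (axis times angle).
In Python, from cell import arm, vision, job, cut_out gives the robot as it stands. The module is installed in compiled form; this text tells all that it offers.
- The arm moves only by the tool play_rows, never from a script. Its argument "increments" is text: rows parted by semicolons, each of 5 numbers parted by spaces: the shift along the tool's x, y, z in cm, then the turn about the tool's z in degrees, then the opening, from -1 (shut) to 1 (fully open), so that 0 is half open. A call has 1 to 5 rows; each row shifts and turns the commanded pose from where the row before left it, along the tool's axes as they then stand; what a row does not reach is not made up. A row lasts 1/12 s, in which the tool goes at most 41.7 mm and 7.16 degrees, less where a joint would pass 70% of its speed; a pose out of reach is approached as far as the arm can. A call is refused whole if a number of a shift passes 4.17 or a number of a turn 7.16, either way. A call with a gripper value outside its range is refused whole. The fingers move at their own pace and stop on an object; "grip_force" is the grip in N (left out, the last holds). Time passes only in rows, so rows that do not move let the fingers close. It gives the time, the measured TCP pose, the force, the opening and the grip force at its end, in the units of the state.
- arm.observe(): the state, without advancing time (a new reading comes with each control period).
- vision.get_image(name): name is "scene" or "top" or "wrist"; returns a dict with "frame" (384x512x3 uint8, red, green, blue), "z_map" (384x512 float32, m along the optical axis (not along the pixel's ray), 0 where there is no reading), "mtx" (3x3 intrinsics, pixels), "distortion" ([k1, k2, p1, p2, k3] as OpenCV has them; the pictures are not rectified), "cam_to_world" (4x4, takes a point from camera to world coordinates). Camera axes: x right, y up, looking along -z (the intrinsics and any distortion apply to the point x, -y, -z); pixel columns grow to the right and rows downward; lengths in m; the calibration is good to about 2 mm. A picture is of the moment at which its call begins.
- job.sign_off(): hands the job in; it is judged then, once.
Trained networks look in a picture, given as the dict that the camera call returned (one of the last four; its "shot" number tells which), for a name from the list of things; names that differ only in an ending like _2 or _b are one class to them, and where a whole thing is asked for, a point or a joint stands for the part that bears it (a point fixed in the world has none). Each returns a list of dicts, best first, with "confidence" (0 to 1); they miss things now and then, are a little off and sometimes report something else, mostly with a low value. They report only what shows in the picture. A call takes as long as a camera call.
- cut_out(query, picture): "mask" (384x512 bool, what is visible of it) and "point" ([row, column] in pixels, amid what is visible of it).
The state is a dict: "clock": time; "joints": joint angles; "dq": joint speeds; "joint_efforts": joint torques, N m; "position": TCP position; "ee_rot": TCP orientation; "force": force on the tool from outside, world axes, zero at the start; "ft_torque": the same for the moment, N m; "width": opening from 0.0 (shut) to 1.0 (fully open); "gripper_force": force on a finger pad.
Only numpy, scipy, OpenCV 4.12 (cv2) and the standard library are available. Lean on these libraries where they do the work, as an engineer would, in place of code of your own. Each camera call takes 0.05 s, during which the arm holds its last target. There are 200 camera calls.

## Task

Reset the fence of the heel-trimming jig that has the green lever: swing its green jam-nut lever anticlockwise (seen from above) all the way to its far stop to loosen the nut, turn the black adjuster bar clockwise until its yellow pointer stands at the white mark on the base, then swing the lever back clockwise to its stop so that the nut is tight again. The like jig with the blue lever is not for adjusting: its nut stays tight.

Things in the scene. Friction and masses are not known exactly. Their poses are not given: they have to be found in the camera images.
- green_jig: Heel-trimming jig fixed to the bench: grey plate 246 x 110 x 16 mm. Origin: its underside, on the vertical axis shared by adjuster and jam nut; x points along the plate, from that axis to the white mark, fence and leather heel lift (plate from x -86 to 160 mm, y -55 to 55); z up. A like jig with a blue lever stands about 20 cm to its left or right; a taller toggle clamp stands left of both.
- green_nut (a joint): Jam nut lever, rad about that axis, anticlockwise from above: 0 tight stop, 1.0 loose stop. Its flat arm (top at z 43 mm) points at angle pi - 0.5 + value from the jig's x axis and ends 75 mm out in an upright round green grip, 16 mm thick, z up to 90 mm. Needs 0.25 N m, stays where left, does not drag the adjuster; below about 0.2 it locks the adjuster.
- green_screw (a joint): Adjuster, rad, same axis, anticlockwise from above: angle of its yellow pointer and bar from the jig's x axis; 0 = pointer at the white mark. Starts 0.45 to 1.2; stops -0.8 and 1.3. Black upright bar on the axis, 48 mm long, 14 mm thick, z 54 to 90 mm, above the nut (top z 45): grip across its thickness. Nut loose: needs 0.05 N m, stays where left.
- blue_nut (a joint): Jam nut of the other, identical jig, the one with the blue lever: rad, 0 = tight; it stays tight.

How it is judged:
By the outcome, as a careful person would: the job done as asked, in the order asked, and still so for the second after the job is handed in, with the robot touching nothing.
It also fails if it takes over 59 s, if anything falls off the work surface, if the arm or the gripper's body presses on something with over 40 N, if the wrist force passes 120 N, or if a joint passes its speed limit or range.

## Working session

There is one attempt and no reset: what is moved stays moved. The work goes in short steps, Python scripts to look and compute and a tool call to move; the robot and the scene stay as the last step left them, time stands still between calls to the robot, and variables do not carry over. Pictures are saved under pics/ and viewed, at most 10 in all, crops included, and the job is handed in when it is done.

Besides the shell and the picture viewer there is one more tool, called as name(argument=value, ...) on one line, values as JSON. play_rows: Moves the arm, as the interface text tells. Its arguments: {"type":"object","properties":{"increments":{"type":"string"},"grip_force":{"type":"number"}},"required":["increments"]}

```bash
mkdir -p pics; cat > h.py <<'E'
import numpy as np, cv2
from cell import arm, vision, job, cut_out
from scipy.spatial.transform import Rotation as R
def world(p):
    z=p["z_map"]; h,w=z.shape
    u,v=np.meshgrid(np.arange(w),np.arange(h))
    q=cv2.undistortPoints(np.stack([u,v],-1).reshape(-1,1,2).astype(float),p["mtx"],np.array(p["distortion"],float)).reshape(h,w,2)
    c=np.stack([q[...,0]*z,-q[...,1]*z,-z],-1)
    T=p["cam_to_world"]; W=c@T[:3,:3].T+T[:3,3]; W[z<=0]=np.nan
    return W
def save(p,n): cv2.imwrite("pics/"+n,cv2.cvtColor(p["frame"],cv2.COLOR_RGB2BGR))
E
python3 - <<'E'
from h import *
s=arm.observe(); print(s, arm.hold_point_z)
a=vision.get_image("top"); b=vision.get_image("scene")
im=np.hstack([a["frame"],b["frame"]]); im=cv2.resize(im,(800,300))
cv2.imwrite("pics/b.png",im[...,::-1]); save(a,"top.png"); save(b,"scene.png")
for p,n in((a,"top"),(b,"scene")):
    W=world(p)
    for q in("green_jig","green_nut","green_screw","blue_nut"):
        for r in cut_out(q,p)[:3]:
            m=r["mask"]; print(n,q,round(r["confidence"],2),r["point"],m.sum(),np.nanmedian(W[m],0).round(3))
E
```

```text
{'clock': 0.0, 'joints': array([-1.45163931,  0.43524231,  0.0249699 ,  1.57410238, -0.01158525,
        1.13395328, -0.07508658]), 'dq': array([ 0.00095822,  0.00052465,  0.00157181, -0.00038001, -0.00112718,
       -0.00073508, -0.00079908]), 'joint_efforts': array([ 4.43305216e-04, -6.67854238e+01,  9.84874964e-01, -3.14471912e+01,
       -6.07854431e-02,  4.27996670e-02,  1.61132607e-04]), 'position': array([0.13741333, 0.60919456, 0.22593087]), 'ee_rot': array([-3.47693687e-01, -3.12227359e+00,  2.45119771e-03]), 'force': array([ 0.43255299, -0.29388471, -0.43148644]), 'ft_torque': array([ 0.01603049,  0.00097538, -0.05078451]), 'gripper_force': 0.0, 'width': 0.9987649158504733} 0.0188
top green_jig 0.9 [178.3, 298.3] 4126 [ 0.576 -0.363  0.018]
top green_nut 0.61 [203.6, 291.3] 247 [ 0.508 -0.345  0.044]
top green_screw 0.91 [183.7, 298.6] 247 [ 0.542 -0.364  0.085]
top blue_nut 0.78 [209.2, 210.9] 226 [ 0.496 -0.155  0.044]
scene green_jig 0.96 [191.9, 311.5] 5446 [ 0.528 -0.379  0.017]
scene green_nut 0.87 [185.5, 274.8] 848 [ 0.498 -0.343  0.043]
scene green_screw 0.6 [173.6, 309.6] 538 [ 0.529 -0.377  0.059]
scene blue_nut 0.85 [159.5, 197.0] 606 [ 0.482 -0.157  0.043]
```

View pics/top.png

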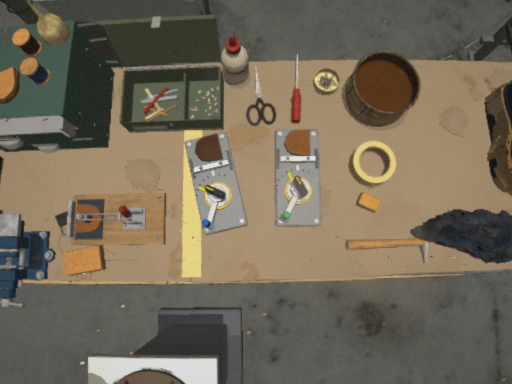

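View pics/scene.png

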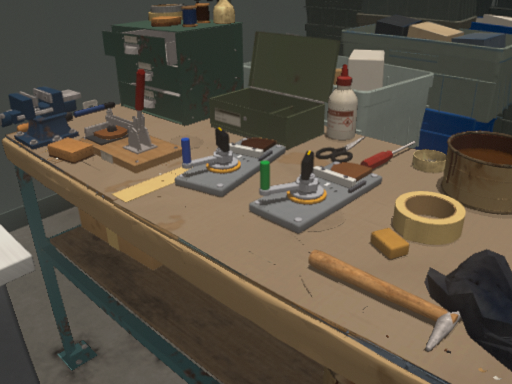

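The top view shows the blue jig (lever grip ~(206,223), bar ~(213,191)) and the green jig upright in the image (grip ~(286,214), bar ~(298,184), yellow pointer up-left at ~(290,177)). The scene view confirms that the green grip and bar stand clear, and that the bench is open to the right of the green jig.

```bash
cat > fit.py <<'E'
from h import *
def red(p,n):
    W=world(p); f=cv2.cvtColor(p["frame"],cv2.COLOR_RGB2HSV)
    H,S,V=[f[...,i].astype(int) for i in range(3)]
    return W,H,S,V
def report(p,n,axis=None):
    W,H,S,V=red(p,n)
    near=(abs(W[...,0]-.58)<.16)&(abs(W[...,1]+.37)<.1)
    g=near&(H>45)&(H<80)&(S>100)&(V>50)&(W[...,2]>.03)
    k=near&(V<70)&(S<140)&(W[...,2]>.05)&(W[...,2]<.1)
    y=near&(H>22)&(H<34)&(S>150)&(W[...,2]>.045)
    for nm,m in(("grip",g),("bar",k),("ptr",y)):
        P=W[m]; 
        if len(P): print(n,nm,len(P),"med",np.median(P,0).round(4),"min",P.min(0).round(4),"max",P.max(0).round(4))
        if nm=="bar" and len(P)>10:
            T=P[P[:,2]>.08]
            if len(T)>5: print("  bar top rect",len(T),cv2.minAreaRect(T[:,:2].astype(np.float32)*1000))
    pl=near&(abs(W[...,2]-.017)<.006)&(S<60)
    r=cv2.minAreaRect(W[pl][:,:2].astype(np.float32)*1000); print(n,"plate",pl.sum(),r)
if __name__=="__main__":
    for c in("top","scene"): 
        p=vision.get_image(c); report(p,c)
        if c=="top":
            cr=cv2.resize(p["frame"][115:240,240:350],None,fx=4.5,fy=4.5,interpolation=cv2.INTER_CUBIC); cv2.imwrite("pics/crop1.png",cr[...,::-1])
E
python3 fit.py
```

```text
top grip 26 med [ 0.4781 -0.3291  0.0901] min [ 0.4727 -0.3337  0.0871] max [ 0.4839 -0.3244  0.093 ]
top ptr 10 med [ 0.5561 -0.3592  0.0906] min [ 0.549  -0.3638  0.0884] max [ 0.5633 -0.355   0.0926]
top plate 2510 ((597.5018310546875, -346.04571533203125), (148.22213745117188, 275.1944580078125), 88.97523498535156)
scene grip 227 med [ 0.4738 -0.3356  0.0699] min [ 0.4699 -0.3396  0.0446] max [ 0.4833 -0.326   0.0904]
scene bar 258 med [ 0.5272 -0.3759  0.0774] min [ 0.521  -0.383   0.0501] max [ 0.5598 -0.3586  0.0908]
  bar top rect 112 ((540.6028442382812, -370.33367919921875), (39.964813232421875, 12.489571571350098), 25.300569534301758)
scene ptr 11 med [ 0.5523 -0.3626  0.09  ] min [ 0.5465 -0.366   0.0894] max [ 0.5599 -0.359   0.0908]
scene plate 2506 ((580.06982421875, -368.2328796386719), (111.14673614501953, 244.5167999267578), 88.88125610351562)
```

View pics/crop1.png

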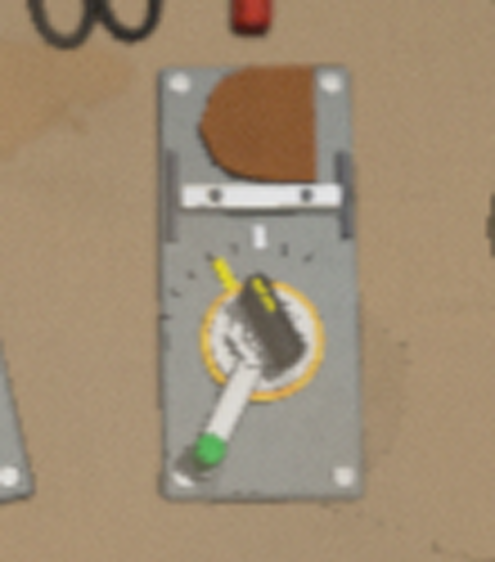

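Jig fit: axis ≈ (0.543, -0.3675), yaw ≈ -1.1°, and the grip at (0.478, -0.329) agrees with the model. Before the transit I need the obstacle heights.

```bash
python3 - <<'E'
from h import *
P=[]
for c in("top","scene"):
    W=world(vision.get_image(c)).reshape(-1,3); P.append(W[~np.isnan(W[:,0])])
P=np.vstack(P)
xs=np.arange(.15,.95,.05); ys=np.arange(.8,-.56,-.05)
print("      "+" ".join(f"{y:5.2f}" for y in ys))
for x in xs[::-1]:
    print(f"{x:.2f}  "+" ".join((lambda m:f"{P[m,2].max()*100:5.0f}" if m.any() else "    .")((abs(P[:,0]-x)<.025)&(abs(P[:,1]-y)<.025)) for y in ys))
E
```

```text
0.80  0.75  0.70  0.65  0.60  0.55  0.50  0.45  0.40  0.35  0.30  0.25  0.20  0.15  0.10  0.05 -0.00 -0.05 -0.10 -0.15 -0.20 -0.25 -0.30 -0.35 -0.40 -0.45 -0.50 -0.55
0.90      .     .     .     .     .     .     .     .     .    27    24    24    24    29    24    22    22    23    22    22    22    15     1     0     2     2     1     9
0.85      .     .     .     .     .     .     .     .    28    28    28    29    29    36    24    15    11    23    11    11    17    15     1     2     3     3     9     9
0.80      .     .     .     .     .     .     .     .    28    28    28    29    29    29    24     8     2     2     6     1     8     1     1     3     2     3     9     6
0.75      .     .     .     .     .     .     .    24    24    26    26    26    29    29    24     8     2     2     6     1     8     1     1     3     2     1     9     9
0.70      .     .     .     .     .     .     .    24    24    24    26    26    24    24    24     8     8     8     8     8     8     1     2     3     3     1     1     9
0.65    -78   -78   -79   -79   -79   -78   -79     2    24    
[... 1150 characters left out ...]
   0
0.30    -78   -78   -78   -78   -78   -78   -78    -1    -1     9    10    11    -1    -1    -1    -1    -1    -1    -1    -1    -1    -1    -1    -1    -1    -1    -1    -1
0.25    -78   -77   -78   -78   -78   -78   -78   -78   -78   -78   -78   -78   -77   -78   -78   -78   -77   -78   -77   -78   -77   -78   -78   -77   -78   -78   -77   -77
0.20    -78   -78   -78   -78   -78   -78   -77   -78   -78   -78   -77   -78   -78   -78   -77   -78   -77   -78   -78   -77   -78   -77   -78   -77   -77   -77   -77   -77
0.15    -78   -78   -78   -78   -77   -78   -77   -78   -78   -77   -78   -78   -70     0     0     0     1     1     1     0   -68   -78   -77   -77   -78   -78   -77   -78
```

play_rows(increments="0 0 -3.3 0 1; 0 0 -3.3 0 1; 0 0 -3.3 0 1; 0 0 -3.3 0 1; -4 0 0 3.7 0", grip_force=20)

```text
clock: 1.12
position: [0.168, 0.6056, 0.366]
ee_rot: [-0.427, -3.107, -0.017]
force: [0.0, 1.1, 1.2]
width: 0.964
gripper_force: 0.0
```

play_rows(increments="-4 0 0 3.7 0; -4 0 0 3.7 0; -4 0 0 3.7 0; -4 0 0 3.7 0; -4 0 0 3.7 0")

```text
clock: 1.53
position: [0.3604, 0.5196, 0.3587]
ee_rot: [0.947, 2.995, 0.0]
force: [0.9, 0.4, -0.4]
width: 0.613
gripper_force: 0.0
```

play_rows(increments="-4 0 0 3.7 0; -4 0 0 3.7 0; -4 0 0 3.7 0; -4 0 0 3.7 0; -4 0 0 3.7 0")

```text
clock: 1.95
position: [0.5074, 0.3851, 0.3586]
ee_rot: [1.416, 2.804, 0.0]
force: [0.0, 0.6, -0.8]
width: 0.498
gripper_force: 0.0
```

play_rows(increments="-4 0 0 3.7 0; -4 0 0 3.7 0; -4 0 0 3.7 0; -4 0 0 3.7 0; -4 0 0 3.7 0")

```text
clock: 2.37
position: [0.604, 0.2109, 0.3586]
ee_rot: [1.848, 2.54, 0.0]
force: [0.3, 0.4, -0.2]
width: 0.501
gripper_force: 0.0
```

play_rows(increments="-4 0 0 3.7 0; -4 0 0 3.7 0; -4 0 0 3.7 0; -4 0 0 3.7 0; -4 0 0 3.7 0")

```text
clock: 2.78
position: [0.6403, 0.015, 0.3587]
ee_rot: [2.232, 2.21, 0.0]
force: [1.1, -0.1, -0.1]
width: 0.502
gripper_force: 0.0
```

play_rows(increments="-4 0 0 3.7 0; -4 0 0 3.7 0; -4 0 0 3.7 0; -4 0 0 3.7 0; -4 0 0 3.7 0")

```text
clock: 3.2
position: [0.6127, -0.1823, 0.3586]
ee_rot: [2.559, 1.823, 0.0]
force: [0.0, -0.8, -0.2]
width: 0.498
gripper_force: 0.0
```

play_rows(increments="-4 0 0 5 0; -4 0 0 5 0; 0 0 0 7 0; 0 0 0 7 0; 0 0 0 7 0")

```text
clock: 3.62
position: [0.5833, -0.256, 0.3589]
ee_rot: [-2.955, -1.065, -0.001]
force: [0.6, 0.8, 0.4]
width: 0.502
gripper_force: 0.0
```

play_rows(increments="0 0 0 7 0; 0 0 0 7 0; 0 0 0 7 0; 0 0 0 0 0; 0 0 0 0 0")

```text
clock: 4.03
position: [0.5839, -0.2547, 0.3586]
ee_rot: [3.097, 0.527, -0.0]
force: [-0.4, -0.5, 0.2]
width: 0.501
gripper_force: 0.0
```

```bash
cat > st.py <<'E'
from h import *
import sys
s=arm.observe(); M=R.from_rotvec(s["ee_rot"]).as_matrix()
print("t",round(s["clock"],2),"pos",s["position"].round(4),"yaw of tool y",np.degrees(np.arctan2(M[1,1],M[0,1])).round(2),"z",M[:,2].round(3),"q",s["joints"].round(2),"F",s["force"].round(1),"T",s["ft_torque"].round(2),"w",round(s["width"]*92,1),s["gripper_force"])
if len(sys.argv)>3:
    g=np.array([float(v) for v in sys.argv[1:4]]); print("to goal, tool cm",(M.T@(g-s["position"])*100).round(2))
E
python3 st.py 0.478 -0.3295 0.058
```

```text
t 4.03 pos [ 0.5839 -0.2547  0.3586] yaw of tool y -70.68 z [-0. -0. -1.] q [-0.22  0.48  0.9   1.37 -0.37  1.47 -0.57] F [-0.4 -0.5  0.2] T [-0.08  0.18 -0.02] w 46.1 0.0
to goal, tool cm [-12.46   3.56  30.06]
```

play_rows(increments="0 0 0 6.4 0; 0 0 0 6.4 0; 0 0 0 6.5 0; -3.5 2.5 2 0 0; -3.5 2.5 2 0 0")

```text
clock: 4.45
position: [0.5235, -0.2978, 0.323]
ee_rot: [3.14, 0.008, 0.001]
force: [-0.4, -1.9, -1.2]
width: 0.503
gripper_force: 0.0
```

play_rows(increments="-3.5 2.5 2 0 0; 0 0 4 0 0; 0 0 4 0 0; 0 0 4 0 0; 0 0 0 0 0")

```text
clock: 4.87
position: [0.4884, -0.3171, 0.1797]
ee_rot: [-3.136, -0.001, 0.013]
force: [-0.5, 1.4, -0.3]
width: 0.501
gripper_force: 0.0
```

```bash
python3 st.py 0.478 -0.3295 0.058; python3 - <<'E'
from h import *
p=vision.get_image("wrist"); save(p,"w1.png")
import fit; fit.report(p,"wrist")
E
```

```text
t 4.87 pos [ 0.4884 -0.3171  0.1797] yaw of tool y -89.96 z [-0.008  0.006 -1.   ] q [-0.13  0.54  0.92  1.78 -0.48  1.07 -0.61] F [-0.5  1.4 -0.3] T [ 0.04  0.25 -0.01] w 46.0 0.0
to goal, tool cm [-0.94  1.31 12.17]
wrist grip 303 med [ 0.4828 -0.3285  0.089 ] min [ 0.4723 -0.3354  0.0485] max [ 0.4867 -0.3218  0.0915]
wrist bar 764 med [ 0.5421 -0.3634  0.0895] min [ 0.5226 -0.3786  0.0649] max [ 0.5664 -0.3485  0.0919]
  bar top rect 686 ((544.3931884765625, -363.74249267578125), (47.29429244995117, 13.709935188293457), 26.994150161743164)
wrist plate 11157 ((569.6419067382812, -365.41094970703125), (110.06745147705078, 222.14498901367188), 88.71196746826172)
```

View pics/w1.png

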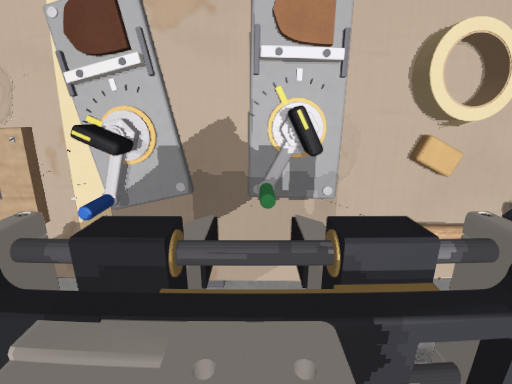

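The wrist view shows the green grip (267,195) with its arm, and the green bar (305,130) with the pointer left of the white mark (300,73). The fingers will straddle the grip.

play_rows(increments="-0.4 0.6 2.5 0 0; -0.4 0.6 2.5 0 0; 0 0 2.5 0 0; 0 0 2.5 0 0; 0 0 2 0 0")

```text
clock: 5.33
position: [0.4851, -0.3333, 0.0673]
ee_rot: [3.141, -0.001, 0.004]
force: [-0.7, 0.7, -0.0]
width: 0.502
gripper_force: 0.0
```

```bash
python3 st.py 0.479 -0.3293 0.058
```

```text
t 5.33 pos [ 0.4851 -0.3333  0.0673] yaw of tool y -90.02 z [ 0.003 -0.001 -1.   ] q [-0.01  0.67  0.79  1.88 -0.63  0.86 -0.47] F [-0.7  0.7 -0. ] T [-0.09  0.12 -0.02] w 46.1 0.0
to goal, tool cm [-0.61 -0.4   0.93]
```

play_rows(increments="0 0 0 0 0; 0 0 0 0 0")

```text
clock: 5.5
position: [0.4844, -0.3331, 0.0678]
ee_rot: [3.141, -0.003, 0.002]
force: [1.0, 0.1, 0.0]
width: 0.501
gripper_force: 0.0
```

```bash
python3 st.py 0.479 -0.3293 0.058
```

```text
t 5.5 pos [ 0.4844 -0.3331  0.0678] yaw of tool y -90.11 z [ 0.001 -0.001 -1.   ] q [-0.01  0.67  0.79  1.88 -0.62  0.86 -0.47] F [1.  0.1 0. ] T [-0.07  0.21 -0.01] w 46.1 0.0
to goal, tool cm [-0.54 -0.38  0.98]
```

play_rows(increments="-0.5 -0.4 0.9 0 0; 0 0 0 0 0; 0 0 0 0 -1; 0 0 0 0 -1; 0 0 0 0 -1", grip_force=15)

```text
clock: 5.92
position: [0.4788, -0.3286, 0.0577]
ee_rot: [3.141, -0.005, 0.002]
force: [-0.5, 0.1, -0.2]
width: 0.327
gripper_force: 0.0
```

play_rows(increments="0 0 0 0 -1; 0 0 0 0 -1")

```text
clock: 6.08
position: [0.4785, -0.3286, 0.0573]
ee_rot: [3.141, -0.006, 0.001]
force: [2.1, -4.1, -0.6]
width: 0.187
gripper_force: 2.3
```

```bash
python3 st.py 0.479 -0.3293 0.058
```

```text
t 6.08 pos [ 0.4785 -0.3286  0.0573] yaw of tool y -90.2 z [ 0. -0. -1.] q [-0.01  0.67  0.78  1.9  -0.64  0.83 -0.46] F [ 2.1 -4.1 -0.6] T [-0.94 -0.35  0.09] w 17.2 2.250700369477272
to goal, tool cm [ 0.05  0.07 -0.07]
```

play_rows(increments="-0.27 0.58 0 0 -1; -0.27 0.58 0 0 -1; -0.17 0.63 0 0 -1; -0.17 0.64 0 0 -1; -0.05 0.65 0 0 -1")

```text
clock: 6.5
position: [0.4677, -0.358, 0.057]
ee_rot: [-3.138, 0.005, 0.003]
force: [-3.7, 5.4, 6.1]
width: 0.168
gripper_force: 15.0
```

```bash
python3 st.py 0.477 -0.4011 0.058
```

```text
t 6.5 pos [ 0.4677 -0.358   0.057 ] yaw of tool y -90.19 z [-0.002  0.003 -1.   ] q [ 0.05  0.68  0.78  1.88 -0.63  0.85 -0.42] F [-3.7  5.4  6.1] T [1.09 0.75 0.14] w 15.5 15.00440776348114
to goal, tool cm [ 0.95  4.3  -0.12]
```

Moving well. Continue round to the loose stop.

play_rows(increments="-0.05 0.65 0 0 -1; 0.05 0.65 0 0 -1; 0.06 0.65 0 0 -1; 0.17 0.64 0 0 -1; 0.17 0.63 0 0 -1")

```text
clock: 6.92
position: [0.4717, -0.3906, 0.0568]
ee_rot: [-3.139, 0.006, 0.003]
force: [-3.2, 4.5, 5.4]
width: 0.169
gripper_force: 15.0
```

play_rows(increments="0.2 0.4 0 0 -1; 0.2 0.4 0 0 -1; 0.1 0.2 0 0 -1; 0 0 0 0 -1")

```text
clock: 7.25
position: [0.4758, -0.3994, 0.0567]
ee_rot: [-3.136, 0.006, 0.005]
force: [-6.6, 10.0, 10.1]
width: 0.17
gripper_force: 15.0
```

```bash
python3 st.py 0.477 -0.4011 0.058; python3 - <<'E'
from h import *
s=arm.observe()["position"][:2]-[.5435,-.3665]; print(np.hypot(*s),np.degrees(np.arctan2(s[1],s[0]))%360)
E
```

```text
t 7.25 pos [ 0.4758 -0.3994  0.0567] yaw of tool y -90.21 z [-0.003  0.005 -1.   ] q [ 0.13  0.73  0.77  1.79 -0.63  0.9  -0.39] F [-6.6 10.  10.1] T [1.82 1.54 0.16] w 15.7 15.006010830402374
to goal, tool cm [ 0.12  0.17 -0.13]
0.0752418291203122 205.9243372546255
```

play_rows(increments="0.15 0.3 0 0 -1; 0.1 0.2 0 0 -1; 0 0 0 0 -1")

```text
clock: 7.5
position: [0.4769, -0.3996, 0.0557]
ee_rot: [-3.128, 0.004, 0.01]
force: [-12.2, 23.7, 18.5]
width: 0.171
gripper_force: 15.0
```

```bash
python3 st.py 0.477 -0.4011 0.058; python3 - <<'E'
from h import *
s=arm.observe()["position"][:2]-[.5435,-.3665]; print(np.hypot(*s),np.degrees(np.arctan2(s[1],s[0]))%360)
E
```

```text
t 7.5 pos [ 0.4769 -0.3996  0.0557] yaw of tool y -90.15 z [-0.007  0.014 -1.   ] q [ 0.13  0.73  0.76  1.78 -0.64  0.91 -0.39] F [-12.2  23.7  18.5] T [4.84 2.7  0.11] w 15.7 15.012714453041553
to goal, tool cm [ 0.01  0.14 -0.23]
0.0744061896271863 206.4395014756911
```

At the loose stop (~24 N with no motion). Release, lift and look.

play_rows(increments="0 -0.3 0 0 0; 0 0 0 0 0; 0 0 0 0 0; 0 0 0 0 0; 0 0 -2 0 0")

```text
clock: 7.92
position: [0.479, -0.4023, 0.0743]
ee_rot: [-3.139, 0.006, 0.006]
force: [0.5, 1.5, -0.8]
width: 0.475
gripper_force: 0.0
```

play_rows(increments="0 0 -4 0 0; 0 0 -4 0 0; 0 0 -3 0 0; 0 0 0 0 0; 0 0 0 0 0")

```text
clock: 8.33
position: [0.481, -0.4049, 0.1891]
ee_rot: [3.139, -0.006, 0.005]
force: [-0.6, 0.6, -0.1]
width: 0.501
gripper_force: 0.0
```

```bash
python3 st.py 0.5438 -0.3655 0.060; python3 - <<'E'
from h import *
import fit
p=vision.get_image("wrist"); save(p,"w2.png"); fit.report(p,"wrist")
for c in("top","scene"): fit.report(vision.get_image(c),c)
E
```

```text
t 8.33 pos [ 0.481  -0.4049  0.1891] yaw of tool y -90.23 z [ 0.003 -0.003 -1.   ] q [ 0.05  0.59  0.89  1.66 -0.5   1.13 -0.5 ] F [-0.6  0.6 -0.1] T [ 0.03  0.21 -0.  ] w 46.1 0.0
to goal, tool cm [ 6.22 -4.   12.92]
wrist grip 273 med [ 0.482  -0.3987  0.0893] min [ 0.471  -0.4057  0.049 ] max [ 0.4861 -0.3915  0.0919]
wrist bar 649 med [ 0.5409 -0.3676  0.0895] min [ 0.5229 -0.3801  0.0638] max [ 0.5662 -0.3498  0.092 ]
  bar top rect 587 ((544.6734008789062, -364.927490234375), (46.50912094116211, 14.077756881713867), 26.147520065307617)
wrist plate 10698 ((568.5009155273438, -364.93304443359375), (110.74881744384766, 219.9427947998047), 88.94263458251953)
top plate 244 ((673.9136962890625, -366.3731689453125), (105.57002258300781, 59.02882766723633), 89.52892303466797)
scene grip 261 med [ 0.4729 -0.4049  0.0687] min [ 0.469  -0.4095  0.043 ] max [ 0.4816 -0.3962  0.0909]
scene bar 236 med [ 0.5273 -0.3769  0.0801] min [ 0.4802 -0.4092  0.0553] max [ 0.5588 -0.3609  0.0907]
  bar top rect 119 ((516.7171630859375, -382.4214172363281), (89.5846939086914, 13.055167198181152), 27.93450164794922)
scene ptr 11 med [ 0.5509 -0.3626  0.09  ] min [ 0.5471 -0.3662  0.0893] max [ 0.5583 -0.3593  0.091 ]
scene plate 2507 ((579.6755981445312, -367.94903564453125), (112.1259994506836, 244.7296142578125), 88.81246948242188)
```

View pics/w2.png

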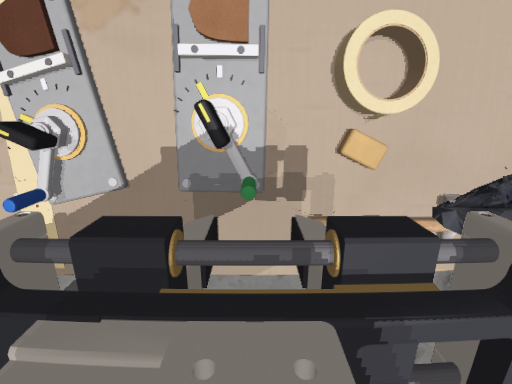

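The wrist view shows the lever swung to the right-hand stop (grip 249,187), and the bar (212,122) and pointer (202,90) not moved. Next, move over the bar and align across its thickness.

play_rows(increments="3.1 -2 0 0 0; 3.1 -2 0 0 0; 0 0 2 -6.7 0; 0 0 2 -6.7 0; 0 0 0 -6.7 0")

```text
clock: 8.9
position: [0.5412, -0.3607, 0.1415]
ee_rot: [-3.087, -0.554, 0.009]
force: [-0.4, 0.8, 0.2]
width: 0.5
gripper_force: 0.0
```

play_rows(increments="0 0 0 -6.7 0; 0 0 0 0 0; 0 0 0 0 0")

```text
clock: 9.15
position: [0.5419, -0.3635, 0.146]
ee_rot: [-3.058, -0.716, 0.001]
force: [-0.8, -0.3, -0.0]
width: 0.501
gripper_force: 0.0
```

```bash
python3 st.py 0.5437 -0.366 0.060
```

```text
t 9.15 pos [ 0.5419 -0.3635  0.146 ] yaw of tool y -63.64 z [-0.001  0.001 -1.   ] q [ 0.06  0.63  0.72  1.63 -0.47  1.06 -0.19] F [-0.8 -0.3 -0. ] T [-0.05  0.15  0.02] w 46.1 0.0
to goal, tool cm [0.06 0.32 8.6 ]
```

play_rows(increments="0 0.3 2 0 0; 0 0 2 0 0; 0 0 2 0 0; 0 0 1.5 0 0; 0 0 0 0 0")

```text
clock: 9.57
position: [0.542, -0.3648, 0.0685]
ee_rot: [-3.055, -0.716, 0.006]
force: [0.4, 0.9, 0.2]
width: 0.494
gripper_force: 0.0
```

```bash
python3 st.py 0.5437 -0.366 0.060
```

```text
t 9.57 pos [ 0.542  -0.3648  0.0685] yaw of tool y -63.63 z [-0.005  0.003 -1.   ] q [ 0.1   0.72  0.67  1.69 -0.54  0.92 -0.14] F [0.4 0.9 0.2] T [-0.07  0.17  0.06] w 45.5 0.0
to goal, tool cm [0.1  0.18 0.85]
```

play_rows(increments="0.1 0.15 0.8 0 0; 0 0 0 0 -1; 0 0 0 0 -1; 0 0 0 0 -1; 0 0 0 0 -1", grip_force=12)

```text
clock: 9.98
position: [0.5457, -0.3676, 0.0649]
ee_rot: [3.057, 0.722, 0.002]
force: [-0.7, 0.5, -0.3]
width: 0.26
gripper_force: 0.0
```

play_rows(increments="0 0 0 0 -1; 0 0 0 0 -1; 0 0 0 0 -1")

```text
clock: 10.23
position: [0.5447, -0.3653, 0.0644]
ee_rot: [-3.054, -0.722, 0.001]
force: [-5.8, 6.9, 8.1]
width: 0.153
gripper_force: 12.0
```

```bash
python3 st.py 0.5437 -0.366 0.060
```

```text
t 10.23 pos [ 0.5447 -0.3653  0.0644] yaw of tool y -63.39 z [-0.001  0.004 -1.   ] q [ 0.1   0.73  0.66  1.69 -0.54  0.92 -0.13] F [-5.8  6.9  8.1] T [ 1.43  1.13 -0.  ] w 14.1 12.001166045665741
to goal, tool cm [-0.12  0.02  0.44]
```

play_rows(increments="0 -0.2 0 5.5 -1; 0 0 0 5.5 -1; 0 0 0 5.5 -1; 0 0 0 5.5 -1; 0 0 0 5.5 -1")

```text
clock: 10.65
position: [0.5445, -0.3648, 0.0645]
ee_rot: [-3.14, 0.032, -0.001]
force: [-1.7, 3.1, 2.1]
width: 0.151
gripper_force: 12.0
```

play_rows(increments="0 0 0 0.3 -1; 0 0 0 0 -1; 0 0 0 0 -1")

```text
clock: 10.9
position: [0.5445, -0.3649, 0.0644]
ee_rot: [-3.141, 0.031, -0.0]
force: [-1.6, 3.5, 4.8]
width: 0.152
gripper_force: 12.0
```

```bash
python3 st.py 0.5437 -0.366 0.060; python3 - <<'E'
from h import *
for c in ("wrist","scene"):
    p=vision.get_image(c); save(p,c+"3.png")
E
```

```text
t 10.9 pos [ 0.5445 -0.3649  0.0644] yaw of tool y -91.12 z [ 0.     0.001 -1.   ] q [ 0.03  0.77  0.79  1.7  -0.65  0.96 -0.52] F [-1.6  3.5  4.8] T [ 0.75  0.55 -0.02] w 14.0 12.000442296266556
to goal, tool cm [-0.07  0.11  0.44]
```

View pics/wrist3.png

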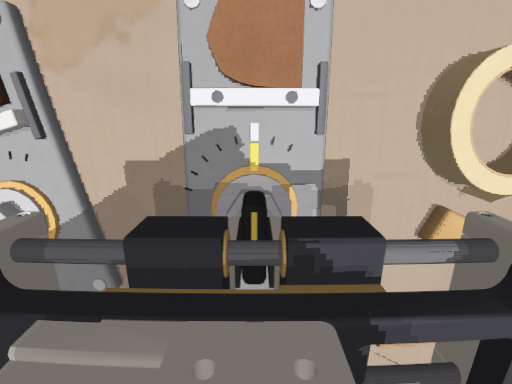

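The wrist view shows the yellow pointer (254,157) in line with the white mark (255,132). I'll check that numerically, then release.

play_rows(increments="0 0 0 0 0; 0 0 0 0 0; 0 0 0 0 0; 0 0 0 0 0; 0 0 -2 0 0")

```text
clock: 11.42
position: [0.5429, -0.3638, 0.0809]
ee_rot: [-3.139, 0.033, 0.007]
force: [0.3, 0.3, 0.5]
width: 0.466
gripper_force: 0.0
```

play_rows(increments="0 0 -3 0 0; 0 0 -3 0 0; -3 1.7 -1 0 0; -3.5 1.8 0 0 0; 0 0 0 0 0")

```text
clock: 11.83
position: [0.471, -0.4045, 0.156]
ee_rot: [3.137, -0.047, -0.002]
force: [-1.5, -1.4, 0.1]
width: 0.497
gripper_force: 0.0
```

```bash
python3 st.py 0.478 -0.4015 0.058; cat > ptr.py <<'E'
from h import *
import fit
p=vision.get_image("wrist"); save(p,"w4.png"); W,H,S,V=fit.red(p,"w")
near=(abs(W[...,0]-.58)<.06)&(abs(W[...,1]+.366)<.04)
mk=near&(S<45)&(V>185)&(abs(W[...,2]-.017)<.004)&(W[...,0]>.575)&(W[...,0]<.605)
y=near&(H>22)&(H<34)&(S>150)&(W[...,2]<.06)&(W[...,0]>.565)
for n,m in(("mark",mk),("ptr",y)):
    P=W[m]; print(n,len(P),P.mean(0).round(4),P.min(0).round(4),P.max(0).round(4))
fit.report(p,"wrist")
E
python3 ptr.py
```

```text
t 11.83 pos [ 0.471  -0.4045  0.156 ] yaw of tool y -91.73 z [-0.001 -0.004 -1.   ] q [ 0.06  0.62  0.88  1.72 -0.54  1.06 -0.48] F [-1.5 -1.4  0.1] T [-0.12  0.28 -0.01] w 45.8 0.0
to goal, tool cm [ 0.7  -0.36  9.8 ]
mark 66 [ 0.5988 -0.3661  0.0171] [ 0.5756 -0.3788  0.0147] [ 0.6044 -0.3591  0.0192]ptr.py:8: RuntimeWarning: Mean of empty slice.
  P=W[m]; print(n,len(P),P.mean(0).round(4),P.min(0).round(4),P.max(0).round(4))
  ret = um.true_divide(
Traceback (most recent call last):
  File "ptr.py", line 8, in <module>
    P=W[m]; print(n,len(P),P.mean(0).round(4),P.min(0).round(4),P.max(0).round(4))
                                              ~~~~~^^^
ValueError: zero-size array to reduction operation minimum which has no identity
```

```bash
python3 - <<'E'
from h import *
import fit
p=vision.get_image("wrist"); W,H,S,V=fit.red(p,"w")
fit.report(p,"wrist")
m=(H>20)&(H<36)&(S>120)&(V>90)&(abs(W[...,1]+.366)<.04)&(abs(W[...,0]-.56)<.05)
for i in range(0): pass
P=W[m]; rc=np.argwhere(m); print(len(P)); 
n,l,st,c=cv2.connectedComponentsWithStats(m.astype(np.uint8))
for k in range(1,n):
    if st[k,4]>8: print(st[k],c[k].round(1),np.nanmedian(W[l==k],0).round(4))
u0,v0=250,60
im=cv2.resize(p["frame"][0:230,120:330],None,fx=2.5,fy=2.5,interpolation=cv2.INTER_CUBIC); cv2.imwrite("pics/w4c.png",im[...,::-1])
E
```

```text
wrist grip 355 med [ 0.4822 -0.3987  0.0893] min [ 0.4715 -0.4056  0.0426] max [ 0.486  -0.3907  0.0917]
wrist bar 892 med [ 0.5414 -0.3677  0.0892] min [ 0.5213 -0.372   0.065 ] max [ 0.568  -0.3575  0.0921]
  bar top rect 789 ((544.5755615234375, -364.6833190917969), (14.179088592529297, 46.70743179321289), 89.11601257324219)
wrist plate 12488 ((559.33984375, -364.2777404785156), (110.64492797851562, 201.19845581054688), 88.96392822265625)
211
[212  66   6  18 103] [214.5  74.9] [ 0.5865 -0.3653  0.0224]
[201  90   6  24 108] [203.4 101.2] [ 0.557  -0.3643  0.0907]
```

View pics/w4c.png

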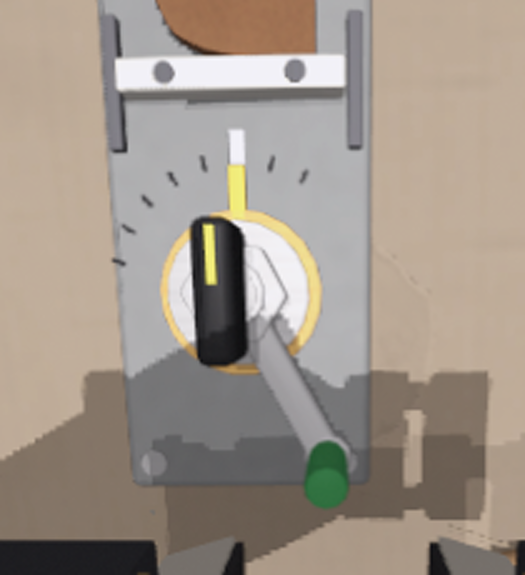

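The crop shows the pointer touching the white mark in line; bar angle -0.9° against plate yaw -1.0°. Now return to the lever.

play_rows(increments="0.4 -0.4 2.3 -1 0; 0.4 0 2.3 0 0; 0 0 2.3 0 0; 0 0 2 0 0; 0 0 0 0 0")

```text
clock: 12.35
position: [0.4863, -0.3921, 0.0607]
ee_rot: [-3.137, 0.003, 0.007]
force: [-1.5, 1.4, -0.4]
width: 0.503
gripper_force: 0.0
```

```bash
python3 st.py 0.478 -0.4010 0.058
```

```text
t 12.35 pos [ 0.4863 -0.3921  0.0607] yaw of tool y -90.1 z [-0.005  0.004 -1.   ] q [ 0.1   0.73  0.78  1.78 -0.64  0.91 -0.41] F [-1.5  1.4 -0.4] T [-0.01  0.2   0.04] w 46.3 0.0
to goal, tool cm [-0.83  0.89  0.27]
```

play_rows(increments="-0.4 0.45 0.1 0 0; -0.4 0.45 0.1 0 0; 0 0 0 0 -1; 0 0 0 0 -1; 0 0 0 0 -1", grip_force=15)

```text
clock: 12.77
position: [0.4791, -0.4046, 0.064]
ee_rot: [3.141, -0.007, 0.002]
force: [0.6, -0.5, 0.1]
width: 0.33
gripper_force: 0.0
```

play_rows(increments="0 0 0 0 -1; 0 0 0 0 -1; 0 0 0 0 -1")

```text
clock: 13.02
position: [0.4792, -0.3996, 0.0631]
ee_rot: [-3.134, 0.002, 0.001]
force: [-2.2, 15.5, 13.4]
width: 0.167
gripper_force: 15.0
```

```bash
python3 st.py 0.478 -0.4010 0.058
```

```text
t 13.02 pos [ 0.4792 -0.3996  0.0631] yaw of tool y -90.08 z [-0.     0.008 -1.   ] q [ 0.12  0.72  0.78  1.78 -0.64  0.91 -0.39] F [-2.2 15.5 13.4] T [3.12 0.79 0.01] w 15.3 15.010787397623062
to goal, tool cm [-0.12  0.15  0.51]
```

play_rows(increments="0 -0.4 0 0 -1; -0.2 -0.45 0 0 -1; -0.2 -0.45 0 0 -1; -0.17 -0.63 0 0 -1; -0.17 -0.64 0 0 -1")

```text
clock: 13.43
position: [0.4704, -0.3796, 0.0633]
ee_rot: [3.139, -0.008, -0.001]
force: [-1.7, -5.9, -1.8]
width: 0.17
gripper_force: 15.0
```

play_rows(increments="-0.06 -0.65 0 0 -1; -0.05 -0.65 0 0 -1; 0.05 -0.65 0 0 -1; 0.06 -0.65 0 0 -1; 0.17 -0.64 0 0 -1")

```text
clock: 13.85
position: [0.4712, -0.347, 0.0632]
ee_rot: [3.14, -0.01, -0.003]
force: [-3.1, -4.6, -0.8]
width: 0.169
gripper_force: 15.0
```

```bash
python3 st.py 0.4785 -0.3290 0.063
```

```text
t 13.85 pos [ 0.4712 -0.347   0.0632] yaw of tool y -90.36 z [-0.002 -0.002 -1.   ] q [ 0.02  0.68  0.8   1.89 -0.63  0.85 -0.44] F [-3.1 -4.6 -0.8] T [-1.04  1.03 -0.27] w 15.5 14.995929300785065
to goal, tool cm [ 0.72 -1.81  0.02]
```

play_rows(increments="0.2 -0.6 0 0 -1; 0.25 -0.58 0 0 -1; 0.27 -0.58 0 0 -1; 0.15 -0.3 0 0 -1; 0 0 0 0 -1")

```text
clock: 14.27
position: [0.48, -0.3272, 0.0632]
ee_rot: [3.138, -0.009, -0.003]
force: [-5.1, -7.8, -2.1]
width: 0.167
gripper_force: 15.0
```

```bash
python3 st.py 0.4785 -0.3290 0.063
```

```text
t 14.27 pos [ 0.48   -0.3272  0.0632] yaw of tool y -90.33 z [-0.002 -0.003 -1.   ] q [-0.03  0.67  0.8   1.9  -0.63  0.85 -0.47] F [-5.1 -7.8 -2.1] T [-1.6   1.2  -0.11] w 15.4 14.9991774559021
to goal, tool cm [-0.15  0.18  0.02]
```

Push on until it is firmly against the tight stop.

play_rows(increments="0.15 -0.3 0 0 -1; 0.15 -0.3 0 0 -1; 0 0 0 0 -1")

```text
clock: 14.52
position: [0.4802, -0.3269, 0.0633]
ee_rot: [3.13, -0.016, -0.006]
force: [-10.2, -24.0, -10.9]
width: 0.17
gripper_force: 15.0
```

```bash
python3 st.py 0.4785 -0.3290 0.063
```

```text
t 14.52 pos [ 0.4802 -0.3269  0.0633] yaw of tool y -90.59 z [-0.004 -0.011 -1.   ] q [-0.04  0.67  0.81  1.9  -0.63  0.84 -0.48] F [-10.2 -24.  -10.9] T [-5.08  2.44 -0.06] w 15.7 14.996825605630875
to goal, tool cm [-0.17  0.21  0.03]
```

play_rows(increments="0 0.2 0 0 0; 0 0 0 0 0; 0 0 0 0 0; 0 0 0 0 0; 0 0 -2 0 0")

```text
clock: 14.93
position: [0.484, -0.3189, 0.0805]
ee_rot: [-3.138, 0.004, 0.006]
force: [1.1, 0.2, -0.5]
width: 0.473
gripper_force: 0.0
```

play_rows(increments="0 0 -4 0 0; 0 0 -4 0 0; -2 -1 -3 0 0; 0 0 0 0 0; 0 0 0 0 0")

```text
clock: 15.35
position: [0.4657, -0.3108, 0.1947]
ee_rot: [-3.141, 0.004, -0.006]
force: [0.4, 0.0, -1.0]
width: 0.501
gripper_force: 0.0
```

```bash
python3 st.py; python3 - <<'E'
from h import *
import fit
p=vision.get_image("wrist"); fit.report(p,"wrist"); cv2.imwrite("pics/fin.png",p["frame"][...,::-1])
fit.report(vision.get_image("scene"),"scene")
E
```

```text
t 15.35 pos [ 0.4657 -0.3108  0.1947] yaw of tool y -90.15 z [ 0.004  0.    -1.   ] q [-0.17  0.48  0.96  1.83 -0.45  1.06 -0.61] F [ 0.4  0.  -1. ] T [-0.05  0.17  0.07] w 46.1 0.0
wrist grip 244 med [ 0.4824 -0.3261  0.0894] min [ 0.473  -0.3332  0.0516] max [ 0.4876 -0.3194  0.0919]
wrist bar 720 med [ 0.543  -0.36    0.0893] min [ 0.5212 -0.3702  0.0609] max [ 0.5669 -0.3564  0.0925]
  bar top rect 591 ((544.0679931640625, -363.465576171875), (13.483494758605957, 45.861732482910156), 88.81260681152344)
wrist plate 10021 ((562.4450073242188, -365.3298645019531), (110.18923950195312, 207.62107849121094), 88.74359130859375)
scene grip 244 med [ 0.4749 -0.3334  0.0692] min [ 0.4697 -0.3377  0.0436] max [ 0.4853 -0.3232  0.0905]
scene bar 436 med [ 0.535  -0.3726  0.075 ] min [ 0.4848 -0.3756  0.0555] max [ 0.5696 -0.3353  0.0909]
  bar top rect 157 ((523.3819580078125, -362.38165283203125), (21.47509002685547, 91.81114959716797), 68.03729248046875)
scene ptr 10 med [ 0.5555 -0.3674  0.0899] min [ 0.5492 -0.3691  0.0889] max [ 0.5622 -0.3655  0.0908]
scene plate 2527 ((579.7840576171875, -368.76983642578125), (110.42294311523438, 243.48435974121094), 88.83650207519531)
```

View pics/fin.png

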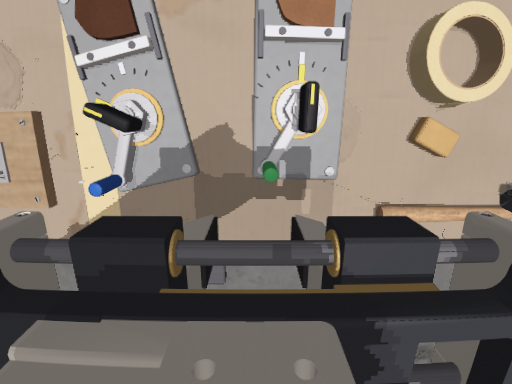

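The final view shows the green lever back at its tight stop (270,172), the pointer (302,73) in line with the white mark (302,58), and the blue jig as it was. The gripper is clear.

```bash
python3 -c "
from cell import job
print(job.sign_off())"
```

```text
the job is handed in; nothing more can be done
None
```

The green jig is reset and handed in at about 15 s: nut loosened to its far stop, pointer set in line with the white mark (bar within about 0.2° of the plate), nut tight again at its stop; I did not touch the blue jig.

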